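# Show the double lid of a bead tin

### The job

Pick up the two nested lids together, lower them gently (do not drop them) onto the open blue bead tin so that the metal inner lid sits fully home in its mouth, and let go. Then lift the orange outer lid alone until it is well clear above the inner lid's black knob, leaving the inner lid seated, and finish while still holding the outer lid up, level, in the gripper. Do not part the lids before they are on the tin, and leave the jar, the game box and the book where they are.

Things in the scene. Friction and masses are not known exactly. Their poses are not given: they have to be found in the camera images.
- tin: open round blue tin with a few wooden and plastic beads on its floor, fixed to the counter, upright; outside diameter 104, height 75, wall 4 mm (mouth 96 mm wide). Origin: centre of its underside, z up
- tin_mouth (a point): centre of the tin's mouth, level with its rim, 75 mm above the counter
- inner_lid: aluminium lid (sizes in mm), about 150 g: plug 90 in diameter, 12 tall (foot tapers to 80), then flange 106 in diameter, 6 thick, stem 14 in diameter, and black round knob 20 in diameter, 52 to 74 above the origin. Origin: centre of the plug's underside, z up. Starts standing on the counter. Home: plug in the tin, flange on the rim, origin 63 above the counter on the tin's axis, 3 of play
- knob (a point): centre of the black knob, 63 mm above the inner lid's origin. Gripped here, the inner lid carries the outer lid, which rests loosely on its flange
- outer_lid: orange lid (sizes in mm), about 90 g, 116 in diameter: plate 4 thick, skirt 5 deep, white upright collar 46 outside, 33 inside diameter, 9 to 33 above the origin. Origin: centre of the skirt's lower edge, z up. Nested, it rests loosely on the flange, 13 above the inner lid's origin, 2.5 of play, stem and knob standing up through the collar, knob's underside 6 above the collar
- collar (a point): centre of the white collar, 21 mm above the outer lid's origin. Lifted by the collar the outer lid comes away alone; it is clear of the knob after rising 61 mm
- paint_jar: jar of paint with red cap, 48 in diameter, 75 mm tall, loose; not to be disturbed. Origin: centre of its underside
- game_box: small yellow and red game box 112 x 82 x 41 mm, loose; not to be disturbed. Origin: centre of its underside
- book: thick purple book 132 x 92 x 22 mm, loose; not to be disturbed. Origin: centre of its underside
Mind the look-alikes: they are no part of the job. What is meant by the outer_lid is not green, pink or turquoise, and is the smaller of those in its own colour.

How it is judged:
By the outcome, as a careful person would: the job done as asked, in the order asked, and still so for the second after the job is handed in, while the arm keeps its last pose, push and grip.
It also fails if it takes over 50 s, if anything falls off the work surface, if the arm or the gripper's body presses on something with over 40 N, if the wrist force passes 120 N, or if a joint passes its speed limit or range.

### The arm

A 6-joint arm with a two-finger parallel gripper is mounted at the origin on the work surface. World frame = base frame: x ahead of the robot, y to its left, z up, the work surface at z = 0. Lengths are in m, angles in rad, forces in N, time in s.
With the tool pointing down it reaches from about 0.3 to 0.85 m from the base axis. Payload 5.4 kg.
Tool frame: the origin (TCP) lies between the finger pads; the fingertips stand 8 mm ahead of it and the grasp point (between the pads) lies 11 mm behind it; z points along the fingers, y is the line along which they close (so a half turn about z gives the same grasp; the last joint's range is limited). The gripper opens to 85 mm and grips with 20 to 120 N. Pads are 22 mm wide; open, the fingers measure 114 mm over their backs; the gripper's body (76 mm by 85 mm) begins 54 mm behind the grasp point. The pads swing forward as they close: fully open they stand 13 mm farther back than shut.
Start: joints at [1.126, 0.158, 1.597, -0, 1.386, -0.21], TCP at [0.134, 0.559, 0.214] pointing down, gripper open.
Joint ranges: [-2.91, 2.91], [-0.94, 2.29], [0.18, 2.7], [-1.29, 4.43], [0.17, 2.64], [-3, 3]. Speed limits (rad/s): [2.57, 2.57, 3.14, 3.14, 3.14, 3.14].

### API

Orientations are given as a rotation vector (axis times angle).
In Python, from bench import robot gives the robot as it stands. The module is installed in compiled form; this text tells all that it offers.
- The arm moves only by the shell command python3 -m creep 'ROWS'. ROWS is JSON, a list of rows, each a list of 7 numbers: the finger opening in mm, from 0 to 85.4, then the shift along the tool's x, y, z in mm, then the turn, a rotation vector about the tool's x, y, z in degrees. A call has 1 to 12 rows; each row is the pose to reach, as a shift and turn from the pose commanded when the call began, along the tool's axes at that moment; what a row does not reach only later rows make up. A row lasts 1/10 s, in which the tool goes at most 50 mm and 8.59 degrees, less where a joint would pass 70% of its speed; a pose out of reach is approached as far as the arm can. A call with a gripper value outside its range is refused whole. The fingers move at their own pace and stop on an object; the grip force is fixed at half the most. Time passes only in rows, so rows that repeat a pose let the fingers close. It gives the time, the measured TCP pose, the force, the opening and the grip force at its end, in the units of the state.
- robot.read_state(): the state, without advancing time (a new reading comes with each control period).
- robot.grab_frame(name): name is "scene" or "top" or "wrist"; returns a dict with "frame" (400x640x3 uint8, red, green, blue), "mtx" (3x3 intrinsics, pixels), "xyz" and "attitude" of the camera in the world; the wrist camera has in their place "mount" (4x4, takes a point from camera to tool coordinates, whose origin is the TCP and whose axes are the flange's). Camera axes: x right, y down, z forward; pixel columns grow to the right and rows downward; lengths in m; the calibration is good to about 2 mm. A picture is of the moment at which its call begins: read the wrist's pose just before it. There is no depth.
- robot.job_done(): hands the job in; it is judged then, once.
The state is a dict: "clock": time; "joint_pos": joint angles; "joint_velocities": joint speeds; "joint_efforts": joint torques, N m; "tcp_pos": TCP position; "ee_rot": TCP orientation; "ft_force": force on the tool from outside, world axes, zero at the start; "wrist_torque": the same for the moment, N m; "opening": finger opening in m; "grip_force": force on a finger pad.
Only numpy, scipy, OpenCV 4.12 (cv2) and the standard library are available. Lean on these libraries where they do the work, as an engineer would, in place of code of your own. Each camera call takes 0.05 s, during which the arm holds its last target. There are 200 camera calls.

## Working session

There is one attempt and no reset: what is moved stays moved. The work goes in short steps, Python scripts to look and compute and a shell command to move; the robot and the scene stay as the last step left them, time stands still between calls to the robot, and variables do not carry over. Pictures are saved under pics/ and viewed, at most 10 in all, crops included, and the job is handed in when it is done.

```bash
mkdir -p pics
cat > h.py <<'E'
import numpy as np,cv2
from scipy.spatial.transform import Rotation as R
from bench import robot
def grab(n):
    s=robot.read_state(); f=robot.grab_frame(n)
    K=np.array(f["mtx"])
    if n=="wrist":
        T=np.eye(4);T[:3,:3]=R.from_rotvec(s["ee_rot"]).as_matrix();T[:3,3]=s["tcp_pos"]
        M=T@np.array(f["mount"]);A,c=M[:3,:3],M[:3,3]
    else:
        a=np.array(f["attitude"]);c=np.array(f["xyz"])
        A=a if a.shape==(3,3) else R.from_rotvec(a).as_matrix()
    return np.array(f["frame"]),K,A,c
def onplane(K,A,c,uv,z):
    d=A@np.linalg.inv(K)@np.array([uv[0],uv[1],1.]);return c+d*(z-c[2])/d[2]
def proj(K,A,c,p):
    q=K@(A.T@(np.array(p)-c));return q[:2]/q[2]
def save(n,im): cv2.imwrite("pics/"+n,cv2.cvtColor(im,cv2.COLOR_RGB2BGR))
E
python3 - <<'E'
from h import *
s=robot.read_state();print(s["clock"],s["tcp_pos"],s["ee_rot"],s["opening"])
for n in ["scene","top"]:
    im,K,A,c=grab(n);save(n+"0.png",im);print(n,K.tolist(),c,A.tolist())
    f=robot.grab_frame(n);print(f["attitude"])
E
```

```text
0.0 [0.13350076 0.55861935 0.21279855] [-3.67910072e-01 -3.11933320e+00  2.91034546e-03] 0.08518648794843138
scene [[461.0855805070674, 0.0, 318.40118909513455], [0.0, 461.0855805070674, 197.73165708052966], [0.0, 0.0, 1.0]] [0.94194134 0.63335908 0.9408901 ] [[-0.8754210023879118, 0.374722611815068, -0.305321196074949], [0.4833588643242313, 0.676689193867073, -0.5553881014054228], [-0.001508925887164142, -0.6337781150355578, -0.7735134284837221]]
[-0.70231507 -2.72192751  0.97329842]
top [[387.3640022299524, 0.0, 324.8035285353263], [0.0, 387.3640022299524, 201.1518786613971], [0.0, 0.0, 1.0]] [ 0.40808243 -0.00811272  1.32436642] [[-0.014089970532810026, -0.9910451782604756, 0.13278150239038072], [-0.9996373862649462, 0.01700905908262873, 0.02087553329882519], [-0.022947085038654898, -0.13243921834481576, -0.9909254688080446]]
[-2.12551072  2.15897543 -0.11911985]
```

View pics/scene0.png

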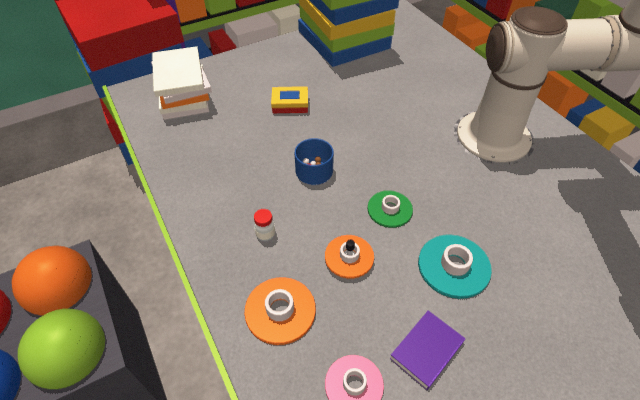

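View pics/top0.png

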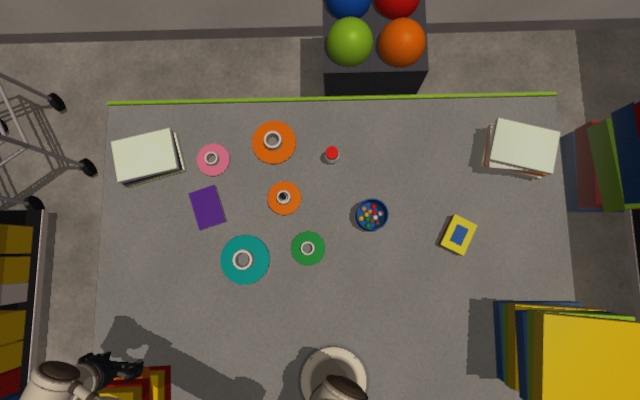

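Candidates for the nested lids:
- Small orange lid with black knob: scene (350,257), top (284,198). This is my choice.
- Large orange lid, no knob: scene (280,310).
- Green (390,208), turquoise (456,265) and pink (354,382): excluded by colour.

The tin is at scene (314,162), top (371,215). The jar is at (264,225), the box at (290,99) and the book at (428,350).

Run:
```python
from h import *
B={"scene":dict(lid=(320,232,380,282),knob=(340,236,360,258),tin=(290,135,340,190)),"top":dict(lid=(262,176,306,220),knob=(276,190,292,206),tin=(350,192,394,238))}
rays={}
for n in B:
    im,K,A,c=grab(n);hsv=cv2.cvtColor(im,cv2.COLOR_RGB2HSV)
    def mask(k,lo,hi):
        x0,y0,x1,y1=B[n][k];m=np.zeros(im.shape[:2],np.uint8)
        m[y0:y1,x0:x1]=cv2.inRange(hsv,lo,hi)[y0:y1,x0:x1];return m
    m=mask("lid",(5,150,110),(18,255,255));cs=cv2.convexHull(cv2.findNonZero(m))[:,0]
    P=np.array([onplane(K,A,c,p,.022)[:2] for p in cs]);(x,y),r=cv2.minEnclosingCircle((P*1000).astype(np.float32));print(n,"lid@22",x,y,r)
    m=mask("knob",(0,0,0),(180,255,60));q=cv2.findNonZero(m)[:,0].mean(0);print("knob",q,len(cv2.findNonZero(m)),onplane(K,A,c,q,.063 if n=="scene" else .07))
    m=mask("tin",(100,100,20),(125,255,255));cs=cv2.convexHull(cv2.findNonZero(m))[:,0]
    P=np.array([onplane(K,A,c,p,.075)[:2] for p in cs])
    away=P.mean(0)-c[:2];away/=np.linalg.norm(away)
    S=P[(P-P.mean(0))@away>0]
    X=np.c_[2*S,np.ones(len(S))];a=np.linalg.lstsq(X,(S**2).sum(1),rcond=None)[0];r=np.sqrt(a[2]+a[0]**2+a[1]**2)
    from scipy.optimize import least_squares
    f=least_squares(lambda p:np.hypot(*(S-p).T)-.052,P.mean(0)).x
    print("tin",a[:2],r,"fixed r",f,len(S))
    if n=="scene": save("crop.png",cv2.resize(im[220:300,300:400],None,fx=5,fy=5,interpolation=cv2.INTER_CUBIC))
s=robot.read_state();print(R.from_rotvec(s["ee_rot"]).as_matrix().round(4).tolist())
```

```text
scene lid@22 601.3111572265625 161.3924560546875 59.371185302734375
knob [349.75714286 245.32857143] 70 [0.60066641 0.15973492 0.063     ]
tin [ 0.5351822  -0.13287283] 0.05100396439287133 fixed r [ 0.53584243 -0.13170641] 11
top lid@22 597.5689086914062 158.84608459472656 57.809722900390625
knob [282.14285714 195.64285714] 28 [0.5968102  0.15810507 0.07      ]
tin [ 0.53154048 -0.13313251] 0.05129271055860004 fixed r [ 0.53095255 -0.13252675] 11
[[-0.9726, 0.2326, -0.0003], [0.2326, 0.9726, -0.0007], [0.0001, -0.0007, -1.0]]
```

View pics/crop.png

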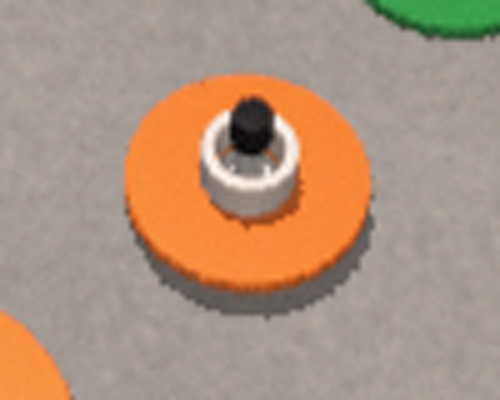

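The crop confirms it: a small orange plate, with the black knob at crop (251,125) standing up through the white collar. The two views agree to about 3 mm and the radii match (58 and 52). Lid is at about (0.599, 0.159), tin at about (0.533, -0.133).

```bash
python3 -m creep '[[85,-545,-280,-10,0,0,0],[85,-545,-280,-10,0,0,0],[85,-545,-280,-10,0,0,0],[85,-545,-280,-10,0,0,0],[85,-545,-280,-10,0,0,0],[85,-545,-280,-10,0,0,0],[85,-545,-280,-10,0,0,0],[85,-545,-280,-10,0,0,0],[85,-545,-280,-10,0,0,0],[85,-545,-280,-10,0,0,0],[85,-545,-280,-10,0,0,0],[85,-545,-280,-10,0,0,0]]'; python3 -m creep '[[85,-55,-20,0,0,0,0]]'
python3 - <<'E'
from h import *
s=robot.read_state();print(s["clock"],s["tcp_pos"],s["ee_rot"],s["joint_pos"])
im,K,A,c=grab("wrist");save("w1.png",im);print(c,proj(K,A,c,[.599,.159,.063]))
E
```

```text
clock: 1.5
tcp_pos: [0.5903, 0.1668, 0.2236]
ee_rot: [0.368, 3.12, 0.0]
ft_force: [-0.2, 1.2, -0.1]
opening: 0.0848
grip_force: 0.0
clock: 1.6
tcp_pos: [0.632, 0.1389, 0.2238]
ee_rot: [0.369, 3.12, -0.0]
ft_force: [0.5, 1.3, 1.0]
opening: 0.085
grip_force: 0.0
1.6 [0.63201143 0.13892778 0.22378897] [ 3.69128181e-01  3.11959303e+00 -3.93103557e-05] [ 3.00425021e-02  3.36825392e-01  1.36544264e+00 -6.01589921e-05
  1.43909405e+00 -1.30518970e+00]
[0.55794011 0.15715534 0.38322179] [331.73704306 153.30763283]
```

View pics/w1.png

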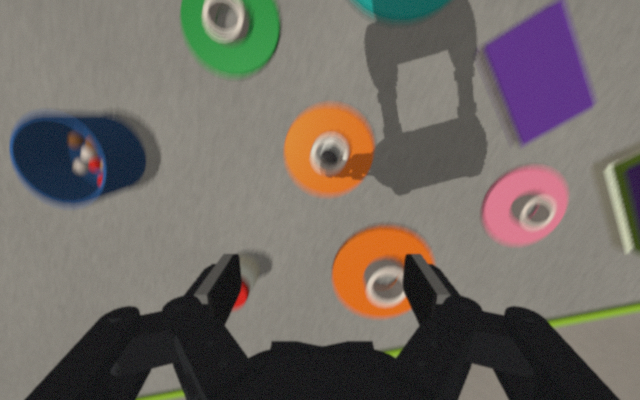

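The wrist view shows the nested lid at (330,150), with the knob inside the collar at (330,155). The tin is at (60,160), and the decoy lids and jar are around them. I'll measure from this view.

```bash
cat > m.py <<'E'
from h import *
from scipy.optimize import least_squares
def meas(n,lid=None,tin=None,zl=.022,zt=.075):
    im,K,A,c=grab(n);hsv=cv2.cvtColor(im,cv2.COLOR_RGB2HSV)
    def pts(b,lo,hi,z):
        x0,y0,x1,y1=b;m=np.zeros(im.shape[:2],np.uint8);m[y0:y1,x0:x1]=cv2.inRange(hsv,lo,hi)[y0:y1,x0:x1]
        cs=cv2.convexHull(cv2.findNonZero(m))[:,0];return np.array([onplane(K,A,c,p,z)[:2] for p in cs])
    def fit(P,r):
        away=P.mean(0)-c[:2];away/=np.linalg.norm(away);S=P[(P-P.mean(0))@away>-.005]
        f=least_squares(lambda p:np.hypot(*(S-p[:2]).T)-p[2],[*P.mean(0),r]).x
        g=least_squares(lambda p:np.hypot(*(S-p).T)-r,P.mean(0)).x;return f.round(4),g.round(4)
    if lid: print(n,"lid",fit(pts(lid,(5,130,90),(18,255,255),zl),.058))
    if tin: print(n,"tin",fit(pts(tin,(100,90,15),(125,255,255),zt),.052))
    return im,K,A,c,hsv
E
python3 - <<'E'
from m import *
for i in range(2): im,K,A,c,hsv=meas("wrist",(270,90,378,205),(0,95,160,220))
m=np.zeros(im.shape[:2],np.uint8);m[130:180,305:352]=cv2.inRange(hsv,(0,0,0),(180,120,75))[130:180,305:352]
q=cv2.findNonZero(m)[:,0];print(len(q),q.mean(0),onplane(K,A,c,q.mean(0),.068))
s=robot.read_state();print(s["clock"],s["tcp_pos"],R.from_rotvec(s["ee_rot"]).as_matrix().round(3).tolist())
E
```

```text
wrist lid (array([0.5965, 0.1585, 0.0572]), array([0.5955, 0.1588]))
wrist tin (array([ 0.5312, -0.1329,  0.0508]), array([ 0.5314, -0.1314]))
wrist lid (array([0.5966, 0.1591, 0.0572]), array([0.5956, 0.1593]))
wrist tin (array([ 0.5314, -0.1324,  0.0509]), array([ 0.5315, -0.1311]))
242 [333.74793388 149.66942149] [0.59684419 0.15917588 0.068     ]
1.75 [0.63214526 0.13848956 0.22209318] [[-0.972, 0.236, -0.002], [0.236, 0.972, -0.0], [0.002, -0.001, -1.0]]
```

```bash
python3 -m creep '[[70,39,12,30,0,0,0],[70,39,12,60,0,0,0],[70,39,12,90,0,0,0],[60,39,12,90,0,0,0],[60,39,12,90,0,0,0]]'
python3 - <<'E'
from m import *
im,K,A,c,hsv=meas("wrist");save("w2.png",im)
s=robot.read_state();T=R.from_rotvec(s["ee_rot"]).as_matrix();print(T.round(3).tolist(),proj(K,A,c,[.597,.159,.074]))
for n in ("scene",):
    im,*_=grab(n)
E
```

```text
clock: 2.25
tcp_pos: [0.5951, 0.1622, 0.1342]
ee_rot: [-0.367, -3.12, -0.0]
ft_force: [0.5, 0.8, 0.5]
opening: 0.0599
grip_force: 0.0
[[-0.973, 0.232, 0.003], [0.232, 0.973, 0.0], [-0.002, 0.001, -1.0]] [317.86571046 216.1202951 ]
```

View pics/w2.png

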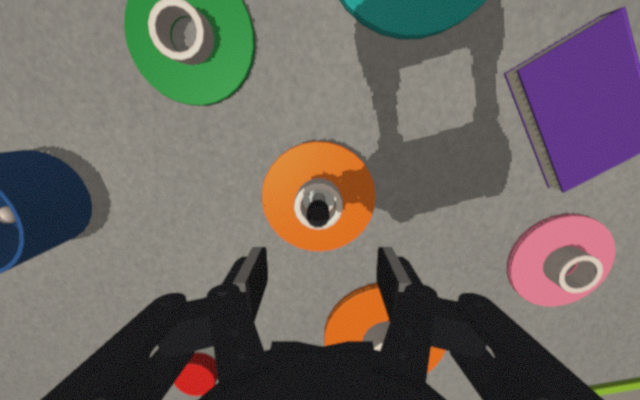

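The black knob is centred between the fingers at (317,212), close to the prediction of (318,216). The jar's cap at (195,372) is well away. I'll descend.

```bash
python3 -m creep '[[60,-3,-2,25,0,0,0],[60,-3,-2,50,0,0,0],[60,-3,-2,65,0,0,0],[60,-3,-2,73,0,0,0],[60,-3,-2,73,0,0,0],[60,-3,-2,73,0,0,0]]'
```

```text
clock: 2.95
tcp_pos: [0.599, 0.1591, 0.0619]
ee_rot: [0.368, 3.118, 0.001]
ft_force: [-0.2, -0.2, 0.6]
opening: 0.0603
grip_force: 0.0
```

```bash
python3 -m creep '[[60,1,0,3,0,0,0],[30,1,0,3,0,0,0],[10,1,0,3,0,0,0],[10,1,0,3,0,0,0],[10,1,0,3,0,0,0],[10,1,0,3,0,0,0],[10,1,0,3,0,0,0],[10,1,0,3,0,0,0]]'; python3 -m creep '[[10,0,0,-5,0,0,0],[10,0,0,-10,0,0,0],[10,0,0,-20,0,0,0],[10,0,0,-35,0,0,0],[10,0,0,-35,0,0,0]]'
python3 - <<'E'
from m import *
im,K,A,c=grab("scene");save("s2.png",cv2.resize(im[130:300,260:440],None,fx=3,fy=3))
E
```

```text
clock: 3.75
tcp_pos: [0.5971, 0.1592, 0.0576]
ee_rot: [0.368, 3.12, -0.0]
ft_force: [-0.2, 0.2, 0.1]
opening: 0.0098
grip_force: 0.0
clock: 4.25
tcp_pos: [0.5994, 0.1594, 0.0963]
ee_rot: [0.367, 3.114, 0.002]
ft_force: [0.7, 0.5, 0.2]
opening: 0.0098
grip_force: 0.0
```

View pics/s2.png

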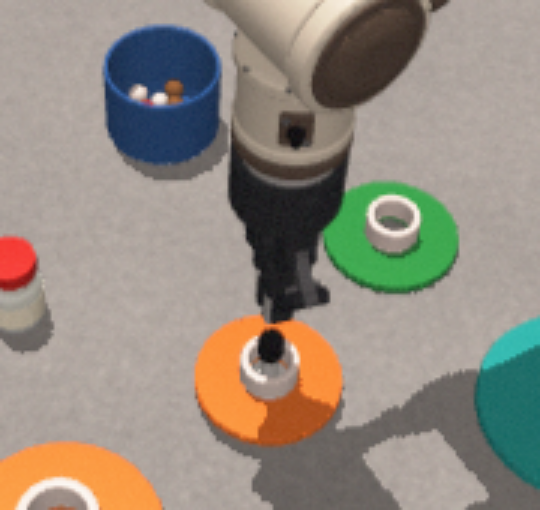

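The grasp missed: the fingers closed to 10 mm without contact, and the lids are still on the counter, with the knob at crop (270,345) and the fingertips at about (280,315). I'll check where the tips really are.

Run:
```python
from m import *
im,K,A,c=grab("scene");s=robot.read_state();t=np.array(s["tcp_pos"])
f=lambda p:((proj(K,A,c,p)-[260,130])*3).round(0)
print(t,"tip",f(t-[0,0,.008]),"tcp",f(t),"grasp",f(t+[0,0,.011]))
for z in(.052,.063,.074):print(z,f([.597,.159,z]))
im,K,A,c=grab("wrist");save("w3.png",im);print("w tip",proj(K,A,c,t-[0,0,.008]),"grasp",proj(K,A,c,t+[0,0,.011]),"knobtop",proj(K,A,c,[.597,.159,.074]))
```

```text
[0.59775916 0.15927021 0.09372503] tip [274. 327.] tcp [274. 321.] grasp [275. 312.]
0.052 [272. 351.]
0.063 [273. 343.]
0.074 [274. 335.]
w tip [320.98046157 239.44116595] grasp [320.91990737 253.02511109] knobtop [320.37546608 231.42283008]
```

View pics/w3.png

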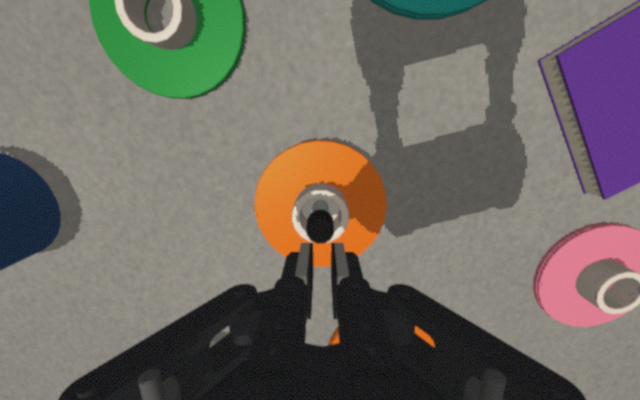

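The wrist view shows the knob at (320,225), still standing. The fingertips are at about (322,243), so they look higher or further back than nominal. I'll check with projections.

Run:
```python
from m import *
s=robot.read_state();t=np.array(s["tcp_pos"]);T=R.from_rotvec(s["ee_rot"]).as_matrix()
im,K,A,c=grab("wrist");im2,K2,A2,c2=grab("scene")
print(t,K[0,0],"cam in tool",T.T@(c-t),"axis",T.T@A[:,2])
for x in(11,5,0,-5):
  for z in(8,0,-8):
    p=t+T@np.array([x,0,z])/1000;print(x,z,proj(K,A,c,p).round(0),((proj(K2,A2,c2,p)-[260,130])*3).round(0))
for y in (-5,5): print(proj(K,A,c,t+T@[0,y/1000,.008]))
g=cv2.cvtColor(im,cv2.COLOR_RGB2GRAY)
print("col gray rows 200-275 @x=304..342");
for r in range(204,275,4): print(r,g[r,298:346:3])
from m import meas
meas("wrist",(240,130,395,275))
meas("top",(262,176,306,220))
```

```text
[0.59709917 0.15922836 0.09283489] 280.29102619358474 cam in tool [ 0.07624163  0.00043794 -0.15945101] axis [-2.97364145e-01  5.50290804e-05  9.54764140e-01]
11 8 [321. 224.] [289. 324.]
11 0 [321. 228.] [289. 318.]
11 -8 [321. 234.] [290. 312.]
5 8 [321. 232.] [281. 326.]
5 0 [321. 237.] [282. 320.]
5 -8 [321. 243.] [282. 314.]
0 8 [321. 239.] [275. 327.]
0 0 [321. 245.] [275. 321.]
0 -8 [321. 251.] [276. 315.]
-5 8 [321. 246.] [268. 329.]
-5 0 [321. 252.] [269. 323.]
-5 -8 [321. 258.] [269. 317.]
[313.31045894 239.45913561]
[328.66485698 239.4650396 ]
col gray rows 200-275 @x=304..342
204 [135 135 129 122 120 116  91  90  93  86 115 127 122 131 136 132]
208 [133 129 120 123 122  98  90  90  95  87  99 122 125 123 134 133]
212 [136  93 125 125 123  83  35  28  24  44  86 125 123 125 107 135]
216 [131  90 113 122  70  26  24  20  26  18  12 113 173 154  90 134]
220 [132  90  92  85  25  22  23  23  24  29  19  25 157 106  89 131]
224 [195 112  93  57  19  29  23  27  29  28  28  25  94 111 106 135]
228 [215 180  99  43  21  28  25  24  28  20  19  31  83 109 200 154]
232 [211 215 18
[... 190 characters left out ...]
140]
244 [139  93  82  83  43 122  92  61  61  94 152 102  63  82  83 109]
248 [137  83  83  83  39 123 141 137 140 138 139  89  47  82  82  88]
252 [ 73  80  85  84  27 108 137 140 139 139 138  73  41  83  84  78]
256 [ 65  80  80  78  29 101 137 138 138 138 137  72  31  85  83  81]
260 [ 75  79  85  76  24 104 137 136 137 137 136  73  27  77  82  82]
264 [ 81  81  81  66  24  98 137 139 138 141 140  73  23  75  84  82]
268 [ 83  81  85  61  25  99 139 140 142 138 140  73  24  72  83  83]
272 [ 82  79  84  48  20  97 137 138 142 140 139  73  28  66  84  83]
wrist lid (array([0.5968, 0.1586, 0.0571]), array([0.5955, 0.1588]))
top lid (array([0.5977, 0.1591, 0.0576]), array([0.5974, 0.159 ]))
```

The lids haven't moved. The pad gap in the wrist view is about 20 px, which puts the real tips roughly 25 mm behind nominal, so they closed above the knob. The safe test is to descend wide open to TCP 0.035 and close slowly. The stop width will show whether it's the knob (20) or the collar (46).

```bash
python3 -m creep '[[66,0,0,0,0,0,0],[66,0,0,0,0,0,0],[66,0,0,0,0,0,0],[66,0,0,20,0,0,0],[66,0,0,38,0,0,0],[66,0,0,48,0,0,0],[66,0,0,53,0,0,0],[66,0,0,58,0,0,0],[66,0,0,58,0,0,0],[66,0,0,58,0,0,0]]'; python3 -m creep '[[50,0,0,0,0,0,0],[38,0,0,0,0,0,0],[38,0,0,0,0,0,0],[38,0,0,0,0,0,0]]'
```

```text
clock: 5.6
tcp_pos: [0.5976, 0.1592, 0.0353]
ee_rot: [0.368, 3.119, 0.0]
ft_force: [0.4, 0.2, 0.5]
opening: 0.066
grip_force: 0.0
clock: 6.0
tcp_pos: [0.5972, 0.1592, 0.0348]
ee_rot: [0.368, 3.12, 0.0]
ft_force: [0.5, -1.0, 0.1]
opening: 0.0381
grip_force: 0.0
```

```bash
python3 -m creep '[[28,0,0,0,0,0,0],[15,0,0,0,0,0,0],[15,0,0,0,0,0,0],[15,0,0,0,0,0,0],[15,0,0,0,0,0,0]]'
python3 - <<'E'
from m import *
im,K,A,c=grab("scene");im2,*_=grab("wrist")
a=cv2.resize(im[205:285,310:390],(400,400));b=cv2.resize(im2[180:300,260:380],(400,400));save("p8.png",np.hstack([a,b]))
E
```

```text
clock: 6.5
tcp_pos: [0.5971, 0.159, 0.0347]
ee_rot: [-0.368, -3.12, 0.001]
ft_force: [-1.5, -2.7, 1.5]
opening: 0.018
grip_force: 58.6
```

View pics/p8.png

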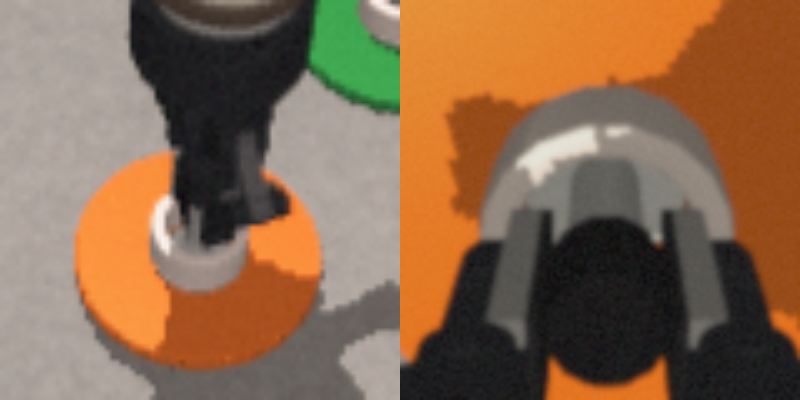

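It's gripping the knob at 18 mm and 58 N, with the fingertips level with the knob's underside and just above the collar. Lifting a little to check.

```bash
python3 -m creep '[[10,0,0,-3,0,0,0],[10,0,0,-8,0,0,0],[10,0,0,-15,0,0,0],[10,0,0,-25,0,0,0],[10,0,0,-25,0,0,0],[10,0,0,-25,0,0,0]]'
python3 - <<'E'
from m import *
# plate height from two-view consistency: find z where scene and wrist/top lid centre agree
for z in (.022,.047): 
    print(z); meas("top",(262,170,306,220),zl=z); meas("scene",(315,210,385,282),zl=z)
s=robot.read_state();print(s["ft_force"],s["wrist_torque"],s["tcp_pos"],s["opening"])
E
```

```text
clock: 7.2
tcp_pos: [0.5975, 0.1593, 0.0603]
ee_rot: [0.368, 3.119, 0.0]
ft_force: [-0.0, 0.2, -2.6]
opening: 0.018
grip_force: 58.7
0.022
top lid (array([0.6002, 0.1624, 0.0581]), array([0.6003, 0.1624]))
scene lid (array([0.5905, 0.1466, 0.0588]), array([0.5898, 0.1457]))
0.047
top lid (array([0.5955, 0.1586, 0.0573]), array([0.5945, 0.1576]))
scene lid (array([0.6003, 0.161 , 0.0576]), array([0.6007, 0.1615]))
[ 0.10541769 -0.30629016 -2.55613689] [ 0.00600034 -0.01620996  0.00569077] [0.59664413 0.15918215 0.05910826] 0.017524585115114913
```

Both lids are up: 2.5 N matches 240 g, and the plate sits level about 25 mm higher. Using differences that cancel the camera bias, the tin is at (0.531, -0.133). I'll raise first, then carry.

```bash
python3 -m creep '[[10,0,0,-15,0,0,0],[10,0,0,-35,0,0,0],[10,0,0,-60,0,0,0],[10,0,0,-80,0,0,0],[10,0,0,-90,0,0,0],[10,0,-10,-90,0,0,0],[10,0,-25,-90,0,0,0],[10,0,-45,-90,0,0,0],[10,0,-70,-90,0,0,0],[10,0,-95,-90,0,0,0],[10,0,-120,-90,0,0,0],[10,-1,-145,-90,0,0,0]]';python3 -m creep '[[10,0,-25,0,0,0,0],[10,-1,-50,0,0,0,0],[10,-1,-75,0,0,0,0],[10,-2,-100,0,0,0,0],[10,-2,-120,0,0,0,0],[10,-3,-135,0,0,0,0],[10,-3,-147,0,0,0,0],[10,-3,-154,0,0,0,0],[10,-3,-154,0,0,0,0],[10,-3,-154,0,0,0,0]]'
python3 - <<'E'
from m import *
s=robot.read_state();print(s["ft_force"],s["tcp_pos"],s["joint_pos"])
im,K,A,c,h=meas("wrist");im2,K2,A2,c2=grab("scene")
t=np.array(s["tcp_pos"]);q=proj(K2,A2,c2,[.533,-.133,.075]).astype(int);print(q)
save("p9.png",np.hstack([cv2.resize(im,(480,300)),cv2.resize(im2[q[1]-75:q[1]+75,q[0]-80:q[0]+80],(320,300))]))
E
```

```text
clock: 8.6
tcp_pos: [0.5622, 0.0161, 0.1477]
ee_rot: [-0.369, -3.116, 0.0]
ft_force: [0.7, 0.5, -2.0]
opening: 0.0178
grip_force: 58.8
clock: 9.6
tcp_pos: [0.5314, -0.132, 0.1495]
ee_rot: [-0.367, -3.12, -0.001]
ft_force: [0.3, 0.1, -2.7]
opening: 0.018
grip_force: 58.8
[ 0.30550343  0.14138897 -2.68435065] [ 0.53139872 -0.13201972  0.14946824] [-4.64516242e-01  1.45831409e-01  1.74218838e+00  4.26313547e-04
  1.25389174e+00 -1.80097014e+00]
[314 151]
```

View pics/p9.png

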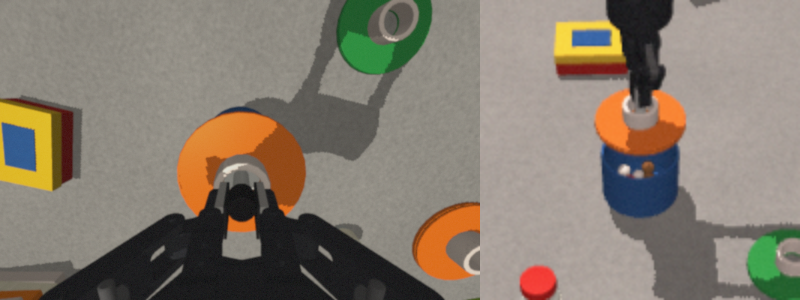

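The lids hang centred over the tin: plate at (242,170) in the wrist view, and directly above the tin at (640,120) in the scene crop. Box and jar are clear. Lowering, slowly near the rim.

```bash
python3 -m creep '[[10,0,-1,10,0,0,0],[10,0,-1,20,0,0,0],[10,0,-1,28,0,0,0],[10,0,-1,34,0,0,0],[10,0,-1,36,0,0,0],[10,0,-1,38,0,0,0],[10,0,-1,40,0,0,0],[10,0,-1,42,0,0,0],[10,0,-1,44,0,0,0],[10,0,-1,44,0,0,0]]'
```

```text
clock: 10.7
tcp_pos: [0.531, -0.1334, 0.1054]
ee_rot: [-0.368, -3.12, -0.0]
ft_force: [0.5, 0.0, -2.7]
opening: 0.0178
grip_force: 58.8
```

```bash
python3 -m creep '[[10,0,0,1,0,0,0],[10,0,0,2,0,0,0],[10,0,0,3,0,0,0],[10,0,0,4,0,0,0],[10,0,0,5,0,0,0],[10,0,0,6,0,0,0],[10,0,0,6,0,0,0]]';python3 -m creep '[[10,0,0,0.5,0,0,0],[10,0,0,1,0,0,0],[10,0,0,1,0,0,0]]'
```

```text
clock: 11.4
tcp_pos: [0.531, -0.1334, 0.0994]
ee_rot: [-0.368, -3.12, -0.0]
ft_force: [-0.8, 0.1, -2.9]
opening: 0.0177
grip_force: 58.8
clock: 11.7
tcp_pos: [0.5311, -0.1335, 0.0986]
ee_rot: [-0.368, -3.12, -0.0]
ft_force: [-0.5, -0.2, -3.4]
opening: 0.0177
grip_force: 58.8
```

```bash
python3 -m creep '[[10,0,0,0.5,0,0,0],[10,0,0,1,0,0,0],[10,0,0,1,0,0,0]]';python3 -m creep '[[10,0,0,0.4,0,0,0],[10,0,0,0.8,0,0,0],[10,0,0,0.8,0,0,0]]'
```

```text
clock: 12.0
tcp_pos: [0.5313, -0.1336, 0.0978]
ee_rot: [0.368, 3.12, -0.0]
ft_force: [0.2, -0.2, -1.5]
opening: 0.0179
grip_force: 59.1
clock: 12.3
tcp_pos: [0.5314, -0.1339, 0.0976]
ee_rot: [0.368, 3.119, -0.001]
ft_force: [-2.6, -1.3, 6.0]
opening: 0.0179
grip_force: 59.6
```

Seated: contact (+6 N) came exactly at the predicted home height, TCP 0.0977. Unload slightly, open, then descend around the collar while watching the force.

```bash
python3 -m creep '[[10,0,0,-0.5,0,0,0],[30,0,0,-0.5,0,0,0],[50,0,0,-0.5,0,0,0],[68,0,0,-0.5,0,0,0],[68,0,0,-0.5,0,0,0],[68,0,0,-0.5,0,0,0],[68,0,0,-0.5,0,0,0]]';python3 -m creep '[[68,0,0,4,0,0,0],[68,0,0,8,0,0,0],[68,0,0,11,0,0,0],[68,0,0,14,0,0,0],[68,0,0,16,0,0,0],[68,0,0,18,0,0,0],[68,0,0,20,0,0,0],[68,0,0,20,0,0,0],[68,0,0,20,0,0,0]]'
python3 - <<'E'
from m import *
im,K,A,c=grab("scene");im2,*_=grab("wrist");q=(314,151)
save("p10.png",np.hstack([cv2.resize(im2[120:320,200:440],(480,400)),cv2.resize(im[q[1]-60:q[1]+65,q[0]-50:q[0]+50],(320,400))]))
E
```

```text
clock: 13.0
tcp_pos: [0.5312, -0.1334, 0.0972]
ee_rot: [0.368, 3.12, 0.0]
ft_force: [0.0, -0.0, 0.4]
opening: 0.068
grip_force: 0.0
clock: 13.9
tcp_pos: [0.5311, -0.1335, 0.0773]
ee_rot: [-0.368, -3.12, 0.0]
ft_force: [-0.2, -0.5, -0.1]
opening: 0.0679
grip_force: 0.0
```

```bash
python3 -m creep '[[56,0,0,0,0,0,0],[50,0,0,0,0,0,0],[40,0,0,0,0,0,0],[36,0,0,0,0,0,0],[36,0,0,0,0,0,0],[36,0,0,0,0,0,0]]'
```

```text
clock: 14.6
tcp_pos: [0.5315, -0.1336, 0.0781]
ee_rot: [0.368, 3.119, -0.0]
ft_force: [-1.3, 1.3, 5.7]
opening: 0.0435
grip_force: 60.7
```

Gripping the collar: the reading of 43.5 is 2 mm low, the same bias as on the knob. Lifting straight up slowly.

```bash
python3 -m creep '[[36,0,0,-1,0,0,0],[36,0,0,-3,0,0,0],[36,0,0,-6,0,0,0],[36,0,0,-10,0,0,0],[36,0,0,-10,0,0,0],[36,0,0,-10,0,0,0]]'
```

```text
clock: 15.2
tcp_pos: [0.5312, -0.1335, 0.0874]
ee_rot: [0.368, 3.12, -0.0]
ft_force: [-0.8, 0.1, -1.3]
opening: 0.0432
grip_force: 61.0
```

Lifting about 1 N, the outer lid alone. On up to roughly 105 mm.

```bash
python3 -m creep '[[36,0,0,-6,0,0,0],[36,0,0,-14,0,0,0],[36,0,0,-24,0,0,0],[36,0,0,-36,0,0,0],[36,0,0,-48,0,0,0],[36,0,0,-60,0,0,0],[36,0,0,-72,0,0,0],[36,0,0,-83,0,0,0],[36,0,0,-90,0,0,0],[36,0,0,-95,0,0,0],[36,0,0,-95,0,0,0],[36,0,0,-95,0,0,0]]'
python3 - <<'E'
from m import *
im,K,A,c=grab("scene");im2,*_=grab("wrist")
save("p10.png",np.hstack([cv2.resize(im2,(480,300)),cv2.resize(im[60:210,234:394],(320,300))]))
E
```

```text
clock: 16.4
tcp_pos: [0.5309, -0.1334, 0.1819]
ee_rot: [-0.368, -3.119, -0.0]
ft_force: [-0.5, -0.6, -0.8]
opening: 0.0434
grip_force: 61.0
```

View pics/p10.png

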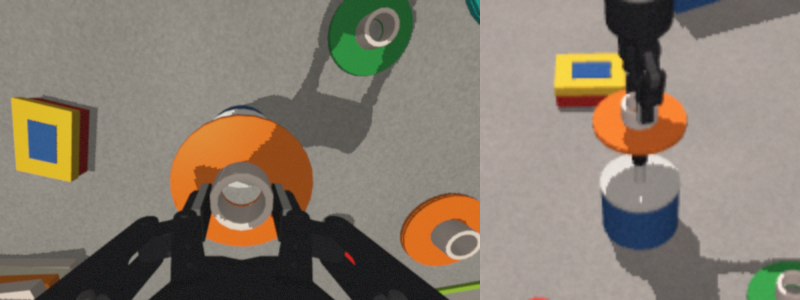

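The inner lid sits flush on the tin at (640,180), with its knob below the level orange lid at (640,122). The lid is 104 mm up; 61 mm is needed. Handing in.

```bash
python3 -c "
from bench import robot
print(robot.job_done())"
```

```text
the job is handed in; nothing more can be done
None
```

The job is handed in at about 16.5 s with the inner lid seated on the tin and the outer lid held level about 104 mm above its nested position; the first grasp closed above the knob and touched nothing, and no verdict came back.

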